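# Roll the D-shaft in its V-block until its flat seats

## Robot

A 6-joint arm with a two-finger parallel gripper is mounted at the origin on a cart in front of the work surface, level with it; the furniture and walls round the work are solid. World frame = base frame: x ahead of the robot, y to its left, z up, the work surface at z = 0. Lengths are in m, angles in rad, forces in N, time in s.
With the tool pointing down it reaches from about 0.425 to 0.95 m from the base axis. Payload 3.5 kg.
Tool frame: the origin (TCP) lies between the finger pads; the fingertips stand 14 mm ahead of it and the grasp point (between the pads) lies 5 mm behind it; z points along the fingers, y is the line along which they close (so a half turn about z gives the same grasp; the last joint's range is limited). The gripper opens to 85 mm and grips with 20 to 120 N. Pads are 22 mm wide; open, the fingers measure 114 mm over their backs; the gripper's body (76 mm by 85 mm) begins 54 mm behind the grasp point. The pads swing forward as they close: fully open they stand 13 mm farther back than shut.
Start: joints at [-1.433, 0.286, 1.577, -0, 1.279, -0.15], TCP at [0.192, -0.647, 0.245] pointing down, gripper open.
Joint ranges: [-2.77, 2.77], [-0.9, 2.22], [0.21, 2.48], [-1.53, 4.67], [0.24, 2.81], [-2.84, 2.84]. Speed limits (rad/s): [2.79, 2.79, 3.14, 3.14, 3.14, 3.14].

## Interface

Orientations are given as a unit quaternion [x, y, z, w].
In Python, from plant import * gives the robot as it stands.
- The arm moves only by the tool step_arm, never from a script. Its argument "commands" is a list of rows, each an object of numbers: "gripper": the gripper's target within -1 to 1 (shut at 1, half-way at 0, fully open at -1); "x", "y", "z": the shift along the tool's x, y, z in mm; "spin": the turn about the tool's z in degrees. A call has exactly 10 rows; each row shifts and turns the commanded pose from where the row before left it, along the tool's axes as they then stand; what a row does not reach is not made up. A row lasts 1/10 s, in which the tool goes at most 50 mm and 8.59 degrees, less where a joint would pass 70% of its speed; a pose out of reach is approached as far as the arm can. A call with a gripper value outside its range is refused whole. The fingers move at their own pace and stop on an object; "force" is the grip in N (left out, the last holds). Time passes only in rows, so rows that do not move let the fingers close, or fill a call up. It gives the time, the measured TCP pose, the force, the opening and the grip force at its end, in the units of the state.
- get_state(): the state, without advancing time (a new reading comes with each control period).
- read_camera(name): name is "scene" or "top" or "wrist"; returns a dict with "color" (480x640x3 uint8, red, green, blue), "z_map" (480x640 float32, m along the optical axis (not along the pixel's ray), 0 where there is no reading), "fx", "fy", "cx", "cy" (pixels), "eye" and "attitude" of the camera in the world; the wrist camera has in their place "mount" (4x4, takes a point from camera to tool coordinates, whose origin is the TCP and whose axes are the flange's). Camera axes: x right, y up, looking along -z (the intrinsics and any distortion apply to the point x, -y, -z); pixel columns grow to the right and rows downward; lengths in m; the calibration is good to about 2 mm. A picture is of the moment at which its call begins: read the wrist's pose just before it.
- sign_off(): hands the job in; it is judged then, once.
The state is a dict: "time": time; "qpos": joint angles; "dq": joint speeds; "joint_efforts": joint torques, N m; "eef_pos": TCP position; "tcp_rot": TCP orientation; "contact_force": force on the tool from outside, world axes, zero at the start; "wrist_torque": the same for the moment, N m; "opening": opening from 0.0 (shut) to 1.0 (fully open); "finger_force": force on a finger pad.
Only numpy, scipy, OpenCV 4.12 (cv2) and the standard library are available. Lean on these libraries where they do the work, as an engineer would, in place of code of your own. Each camera call takes 0.05 s, during which the arm holds its last target. There are 200 camera calls.

## Task

Two shafts with tommy bars lie in V-blocks on the bench. Roll the thicker shaft, the one with a flat milled along it, in its groove by swinging its leaning tommy bar up, until the flat lies down on the flank of the V and the bar stands upright; then let go. Do not lift the shaft out of its groove or slide it along, and leave the thinner, fully round shaft as it is.

Things in the scene. Friction and masses are not known exactly. Their poses are not given: they have to be found in the camera images.
- dshaft_axis (a point): Middle of the loose thicker shaft, on its axis: steel, 28 mm diameter, 130 mm long, 0.5 kg, lying in its V-block; x along it, z along its bar. Starts with the bar leaning 60 degrees to the block's +y side, resting on its round, where friction holds it. A full-length flat 9 mm from the axis faces (0,-1,-1): it seats on the -y flank when the bar is upright, the axis moving 3.5 mm down and 3.5 mm to -y.
- dshaft_knob (a point): Centre of the black cylindrical knob on the thicker shaft's tommy bar, 70 mm from the shaft's axis; knob 14 mm in diameter, 24 mm long along the bar; bar 8 mm in diameter, at mid-length of the shaft and square to it. About 1 to 2 N sideways at the knob turns the shaft. Axes as dshaft_axis.
- vblock: Fixed steel V-block that carries the thicker shaft, 80 mm long, 70 wide, 40 high. Origin: centre of its underside; x along the groove, z up. The 90-degree groove is 52 mm wide at the top, its flanks meet 14 mm above the underside; the shaft's axis lies 33.8 mm above the underside on its round, 30.3 mm with the flat seated.
- plain_knob (a point): Centre of the like knob on the thinner shaft (18 mm in diameter, fully round, 130 mm long), which lies in a second, equal V-block with its bar leaning 35 degrees; to be left alone. Either block may be the left one; they stand about 0.2 to 0.4 m apart.
Not all that is in view belongs to the job. Leave any green or turquoise look-alike of the vblock alone.

How it is judged:
At the end, for the whole second after the job is handed in: The thicker shaft rests in its V-block, at rest, with its flat seated: bar upright within 12 degrees, axis less than 32.5 mm above the block's underside and in line with the groove, its middle within 20 mm of the block's middle; the thinner shaft is undisturbed (angle between dshaft_axis's own z axis and vertical below 0.21 rad and z of dshaft_axis in the frame of vblock between 0.027 and 0.0325 m and x of dshaft_axis in the frame of vblock between -0.02 and 0.02 m and angle between the x axis of dshaft_axis and the x axis of vblock, either way round below 0.1 rad and linear speed of dshaft below 0.02 m/s); the robot touches nothing.
It fails at once if the thicker shaft is lifted out of its groove (axis more than 20 mm above its resting height) (z of dshaft_axis in the frame of vblock above 0.054 m).
It fails at once if the thinner shaft is disturbed (its knob moved by more than 20 mm) (distance of plain_knob from where it was at the start of the episode above 0.02 m).
It also fails if it takes over 35 s, if anything falls off the work surface, if the arm or the gripper's body presses on something with over 40 N, if the wrist force passes 120 N, or if a joint passes its speed limit or range.

## Working session

There is one attempt and no reset: what is moved stays moved. The work goes in short steps, Python scripts to look and compute and a tool call to move; the robot and the scene stay as the last step left them, time stands still between calls to the robot, and variables do not carry over. Pictures are saved under pics/ and viewed, at most 10 in all, crops included, and the job is handed in when it is done.

Besides the shell and the picture viewer there is one more tool, called as a command line: name --argument value ..., lists and objects as JSON in quotes. step_arm: Moves the arm, as the interface text tells. Its arguments: {"type":"object","properties":{"commands":{"type":"array"},"force":{"type":"number"}},"required":["commands"]}

```bash
mkdir -p pics
cat > h.py <<'E'
from plant import *
import numpy as np, cv2
from scipy.spatial.transform import Rotation as R
def att(c):
    a=np.array(c["attitude"],float)
    return a if a.shape==(3,3) else R.from_quat(a).as_matrix()
def cloud(c):
    z=c["z_map"]; v,u=np.mgrid[0:480,0:640]
    P=np.stack([(u-c["cx"])/c["fx"]*z,-(v-c["cy"])/c["fy"]*z,-z],-1)
    return P@att(c).T+np.array(c["eye"])
E
python3 - <<'E'
from h import *
for n in("top","scene"):
    c=read_camera(n); np.savez(n+".npz",**c); cv2.imwrite(f"pics/{n}.png",c["color"][...,::-1])
    print({k:v for k,v in c.items() if k not in("color","z_map")})
E
```

```text
{'fx': 578.6252381242562, 'fy': 578.6252381242562, 'cx': 318.2261502439683, 'cy': 243.46851496488938, 'eye': array([0.44533643, 0.0268222 , 1.32251006]), 'attitude': array([-0.0341991 ,  0.03549709,  0.71157153, -0.70088254])}
{'fx': 624.3567291001473, 'fy': 624.3567291001473, 'cx': 312.5653446873909, 'cy': 250.95941245509772, 'eye': array([-0.21849737,  0.7173761 ,  0.88910751]), 'attitude': array([-0.17477021,  0.4048759 ,  0.81371908, -0.37867155])}
```

View pics/top.png

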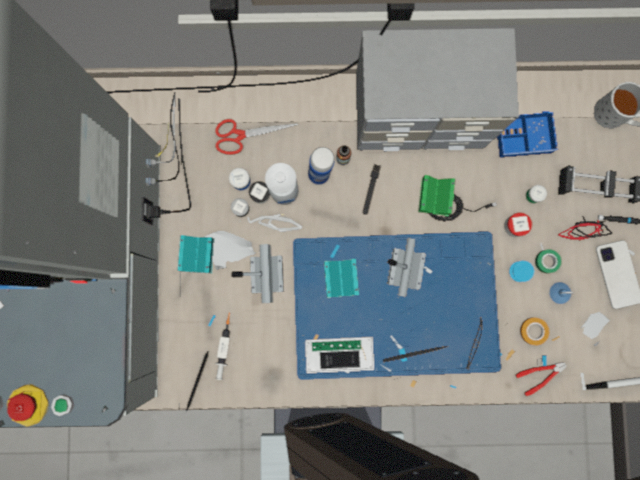

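View pics/scene.png

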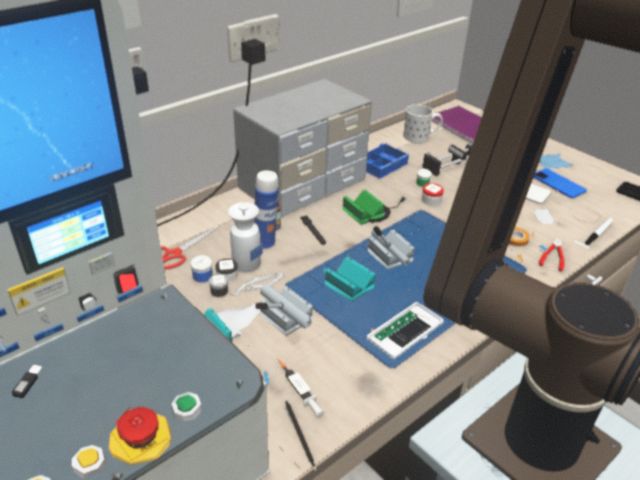

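The top view shows two grey blocks with shafts. Block A is at (268,273) with its knob at (237,274). Block B is at (407,267) with its knob at (392,262). The turquoise and green V-blocks at (195,254), (341,278) and (437,194) are decoys. A looks thicker and leans further, so I'll confirm it in a crop and measure.

Run:
```python
from h import *
c=dict(np.load("top.npz")); P=cloud(c)
im=c["color"][...,::-1]
a=cv2.resize(im[230:320,220:310],(400,400),interpolation=3);b=cv2.resize(im[222:312,365:455],(400,400),interpolation=3)
cv2.imwrite("pics/crop.png",np.hstack([a,b]))
for nm,(u0,u1,v0,v1) in dict(A=(228,292,235,310),B=(380,432,230,305)).items():
    S=P[v0:v1,u0:u1]; C=c["color"][v0:v1,u0:u1].astype(int)
    mx=C.max(-1); sat=mx-C.min(-1)
    blk=(mx<70)&(S[...,2]>.03)
    print(nm,"knob n",blk.sum(),S[blk].mean(0).round(4),S[blk].min(0).round(3),S[blk].max(0).round(3))
    g=(sat<25)&(mx>85)&(S[...,2]>.034)&(S[...,2]<.06)
    Q=S[g]; (cx,cy),wh,ang=cv2.minAreaRect((Q[:,:2]*1000).astype(np.float32)); print("grey",g.sum(),cx,cy,wh,ang)
    t=g&(S[...,2]>.042); Q=S[t]
    m=Q.mean(0); w,V=np.linalg.eigh(np.cov(Q[:,:2].T)); d=V[:,1]
    s=(Q[:,:2]-m[:2])@d; r=(Q[:,:2]-m[:2])@V[:,0]
    print("shaft top",t.sum(),m.round(4),"dir",d.round(3),"len",s.min().round(3),s.max().round(3),"wid",r.min().round(3),r.max().round(3),"z pct",np.percentile(Q[:,2],[50,90,98]).round(4))
    print((S[::6,::5,2]*1000).astype(int))
```

```text
A knob n 48 [0.504  0.1964 0.1014] [0.445 0.027 0.067] [0.51  0.211 1.323]
grey 1137 508.0672607421875 143.50071716308594 (128.80230712890625, 77.94253540039062) 1.8612083196640015
shaft top 602 [0.5077 0.1433 0.0469] dir [-0.999 -0.039] len -0.065 0.064 wid -0.039 0.038 z pct [0.0465 0.0511 0.0566]
[[ 2  2  6  2 -2  2 -2 -2  1  0  0  1  2]
 [ 7  4  5  9  0  0  0  0 -2  0  0  4 -3]
 [ 5  6  5 11 16 -6 -1 47 40  3  2 -1 -2]
 [ 4 -1  3  7  3  6 -4 44 45  0  2  6 -1]
 [ 4  3  1  3  1 37 34 46 47 31 38  1  0]
 [ 1  2 -6  0 -3 40 33 45 48 27 41  1  0]
 [ 2 75 70  3  1 42 37 48 47 31 37 -1 -5]
 [-3 76 67 -1  0 38 28 50 43 25 38 15  0]
 [ 0  1 -3  0 -3 43 36 46 46 24 41 20  1]
 [ 0 -1  0 -4  0 44 34 42 48 29 37 32 -1]
 [-2  0  1  0 -2  2  0 48 45  1  1  0  1]
 [-4 -2 -3  4 -5  0 -2 39 46 27 -4  0  0]
 [ 5  2  0 -1 -7 -1 -3 -1  0  1  0 -1  6]]
B knob n 39 [ 0.5253 -0.1326  0.0928] [ 0.52  -0.143  0.084] [ 0.531 -0.125  0.099]
grey 707 517.819580078125 -173.2371826171875 (70.64501190185547, 127.96439361572266) 79.39805603027344
shaft top 91 [ 0.5133 -0.1728  0.0451] dir [0.282 0.96 ] len -0.036 0.038 wid -0.043 0.039 z pct [0.0434 0.0506 0.0576]
[[ 3 -3 -1  3  3  1  6  0  2 -1  3]
 [ 1  0  9  0  3  3  7  6  0  3  2]
 [-1  0  7  2 -2  0 39  6  7  3  4]
 [ 2  0  2 40  5  0 34  0  5  3  0]
 [ 0  0  3 40 32 28 35 27 41 37  0]
 [ 3  6 95 82 32 31 38 33 36  1  3]
 [-1  3 14 40 57 44 33 34 36  3 -4]
 [ 0  4 33 33 27 36 24 34 35  3  4]
 [ 0 -1 39 38 26 38 24 35 36  2  2]
 [ 3  1 16 31 27 34 24 35 39  6  2]
 [ 4  6  8  1 35 36  4  3  0  2  1]
 [ 1  0  1  1  2 31  2  1  5  0  2]
 [ 2  2  5  5  4  3  3  2  4  5  0]]
```

View pics/crop.png

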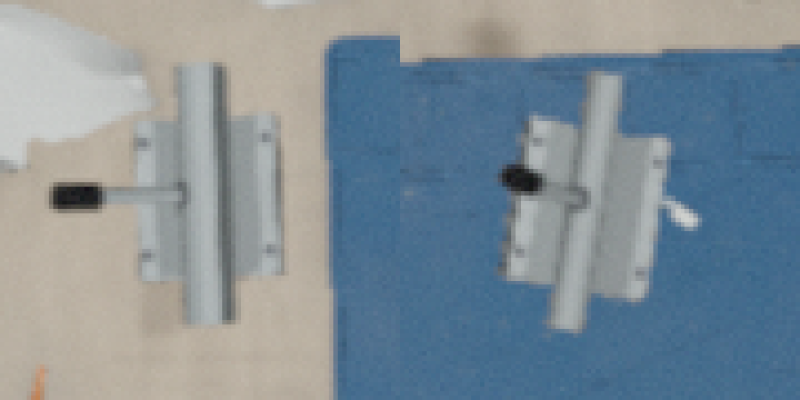

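A (left in the crop) shows the thicker shaft with the dark flat strip along its -y side and the long 60° lean, so it is the target. B is thinner, fully round and leans less, so it stays as it is. My plan is to grip the knob across the shaft direction with the tool vertical, then swing it along the arc.

Run:
```python
from h import *
s=get_state(); print(s["time"],s["eef_pos"],s["opening"]); M=R.from_quat(s["tcp_rot"]).as_matrix(); print(M.round(3))
c=dict(np.load("top.npz")); P=cloud(c)
S=P[235:310,228:292]; C=c["color"][235:310,228:292].astype(int)
k=(C.max(-1)<80)&(S[...,2]>.055)&(S[...,2]<.1)&(S[...,1]>.18)
print(k.sum(),np.median(S[k],0),S[k].min(0),S[k].max(0))
# block rect and shaft axis line
Q=S[(S[...,2]>.028)&(S[...,2]<.06)&(S[...,1]<.186)]
sh=Q[(abs(Q[:,0]-.508)>.043)]
for e in(sh[sh[:,0]>.508],sh[sh[:,0]<.508]): print("end",len(e),e.mean(0).round(4),e.min(0).round(3),e.max(0).round(3))
b=Q[(abs(Q[:,0]-.508)<.036)]; print("block y pct",np.percentile(b[:,1],[1,99]))
```

```text
0.1 [ 0.19156512 -0.64663088  0.24401835] 0.9984918102399639
[[ 0.959  0.284 -0.   ]
 [ 0.284 -0.959  0.002]
 [ 0.    -0.002 -1.   ]]
51 [0.50529468 0.19940829 0.07565612] [0.50079535 0.1893183  0.06616931] [0.50977118 0.21075336 0.085158  ]
end 108 [0.5621 0.1417 0.0445] [0.552 0.131 0.029] [0.573 0.153 0.053]
end 110 [0.4544 0.1383 0.0439] [0.444 0.128 0.028] [0.464 0.152 0.053]
block y pct [0.10480895 0.17609425]
```

step_arm --commands '[{"x": 36,"y": -34,"z": 0,"gripper": -1},{"x": 36,"y": -34},{"x": 36,"y": -34},{"x": 36,"y": -34},{"x": 36,"y": -34},{"x": 36,"y": -34},{"x": 36,"y": -34},{"x": 36,"y": -34},{"x": 36,"y": -34},{"x": 36,"y": -34}]' --force 20

```text
invalid input
```

step_arm --commands '[{"x": 36,"y": -34,"z": 0,"spin": 0,"gripper": -1},{"x": 36,"y": -34,"z": 0,"spin": 0,"gripper": -1},{"x": 36,"y": -34,"z": 0,"spin": 0,"gripper": -1},{"x": 36,"y": -34,"z": 0,"spin": 0,"gripper": -1},{"x": 36,"y": -34,"z": 0,"spin": 0,"gripper": -1},{"x": 36,"y": -34,"z": 0,"spin": 0,"gripper": -1},{"x": 36,"y": -34,"z": 0,"spin": 0,"gripper": -1},{"x": 36,"y": -34,"z": 0,"spin": 0,"gripper": -1},{"x": 36,"y": -34,"z": 0,"spin": 0,"gripper": -1},{"x": 36,"y": -34,"z": 0,"spin": 0,"gripper": -1}]' --force 20

```text
time: 1.1
eef_pos: [0.4407, -0.2169, 0.2451]
tcp_rot: [0.99, 0.143, -0.0, -0.0]
contact_force: [1.1, -0.8, 0.1]
opening: 0.994
finger_force: 0.0
```

step_arm --commands '[{"x": 0,"y": 0,"z": 0,"spin": -8,"gripper": -0.2},{"x": 0,"y": 0,"z": 0,"spin": -8,"gripper": -0.2},{"x": 0,"y": 0,"z": 0,"spin": -8,"gripper": -0.2},{"x": 0,"y": 0,"z": 0,"spin": -8,"gripper": -0.2},{"x": 0,"y": 0,"z": 0,"spin": -8,"gripper": -0.2},{"x": 0,"y": 0,"z": 0,"spin": -8,"gripper": -0.2},{"x": 0,"y": 0,"z": 0,"spin": -8,"gripper": -0.2},{"x": 0,"y": 0,"z": 0,"spin": -8,"gripper": -0.2},{"x": 0,"y": 0,"z": 0,"spin": -8,"gripper": -0.2},{"x": 0,"y": 0,"z": 0,"spin": -3.3,"gripper": -0.2}]'

```text
time: 2.1
eef_pos: [0.44, -0.2188, 0.2448]
tcp_rot: [0.695, 0.719, -0.0, -0.001]
contact_force: [-0.4, 0.0, -0.4]
opening: 0.601
finger_force: 0.0
```

step_arm --commands '[{"x": 42,"y": 8,"z": 0,"spin": 0,"gripper": -0.2},{"x": 42,"y": 8,"z": 0,"spin": 0,"gripper": -0.2},{"x": 42,"y": 8,"z": 0,"spin": 0,"gripper": -0.2},{"x": 42,"y": 8,"z": 0,"spin": 0,"gripper": -0.2},{"x": 42,"y": 8,"z": 0,"spin": 0,"gripper": -0.2},{"x": 42,"y": 8,"z": 0,"spin": 0,"gripper": -0.2},{"x": 42,"y": 8,"z": 0,"spin": 0,"gripper": -0.2},{"x": 42,"y": 8,"z": 0,"spin": 0,"gripper": -0.2},{"x": 42,"y": 8,"z": 0,"spin": 0,"gripper": -0.2},{"x": 40,"y": 5,"z": 0,"spin": 0,"gripper": -0.2}]'

```text
time: 3.1
eef_pos: [0.504, 0.2031, 0.2449]
tcp_rot: [0.696, 0.718, -0.0, -0.0]
contact_force: [0.7, -0.5, 0.3]
opening: 0.597
finger_force: 0.0
```

Run:
```python
from h import *
s=get_state(); M=R.from_quat(s["tcp_rot"]).as_matrix(); p=np.array(s["eef_pos"]); print(s["time"],p,M.round(3),s["opening"],s["qpos"])
c=read_camera("wrist"); cv2.imwrite("pics/w1.png",c["color"][...,::-1])
z=c["z_map"]; v,u=np.mgrid[0:480,0:640]
P=np.stack([(u-c["cx"])/c["fx"]*z,-(v-c["cy"])/c["fy"]*z,-z],-1)@np.array(c["mount"])[:3,:3].T+np.array(c["mount"])[:3,3]
W=P@M.T+p; C=c["color"].astype(int)
k=(C.max(-1)<80)&(z>0)&(W[...,2]>.05)&(W[...,2]<.1)&(np.hypot(W[...,0]-.505,W[...,1]-.2)<.05)
print(k.sum(),np.median(W[k],0),np.percentile(W[k],[2,98],axis=0),u[k].mean(),v[k].mean())
g=(z>0)&(W[...,2]>.036)&(W[...,2]<.06)&(abs(W[...,1]-.141)<.03)&(abs(W[...,0]-.508)<.08)&~k
for lo,hi in((.43,.465),(.465,.49),(.525,.55),(.55,.58)):
    q=W[g&(W[...,0]>lo)&(W[...,0]<hi)]
    if len(q): t=q[q[:,2]>np.percentile(q[:,2],60)]; print(len(q),q.mean(0),t.mean(0),np.percentile(q[:,1],[1,99]),np.percentile(q[:,2],98))
```

```text
3.1 [0.50398475 0.20307847 0.24489085] [[-0.032  0.999 -0.   ]
 [ 0.999  0.032 -0.   ]
 [-0.    -0.    -1.   ]] 0.5967933107504381 [ 1.96287473e-01 -3.66551222e-03  1.90091819e+00 -5.84542121e-05
  1.24485007e+00  1.64632716e-01]
535 [0.50682156 0.20301113 0.07415369] [[0.5004164  0.18654531 0.06363001]
 [0.51286203 0.21318782 0.07992686]] 317.41121495327104 216.05607476635515
647 [0.45433    0.1440936  0.04465231] [0.45440359 0.13960604 0.04731566] [0.13289849 0.15299348] 0.048354182622121336
1202 [0.47793726 0.14389651 0.04253913] [0.47761437 0.14123538 0.04675827] [0.11122897 0.17054509] 0.048177350930758166
1170 [0.53710231 0.14276585 0.04259181] [0.53741117 0.14300975 0.04681695] [0.11138887 0.17070077] 0.048299252993127505
714 [0.56176832 0.14728367 0.04482312] [0.56196665 0.14260026 0.04751197] [0.13610755 0.15591275] 0.04850210236760017
```

View pics/w1.png

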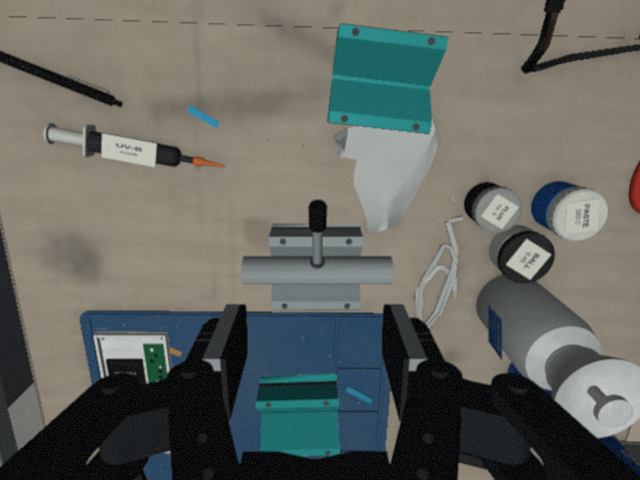

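The wrist view shows the knob at (317,215), the bar running down to the shaft at (317,268), and the fingers to either side. The knob centre is about (0.507, 0.202, 0.069) and the shaft axis is at y≈0.1415.

step_arm --commands '[{"x": -1,"y": 2.5,"z": 36,"spin": 0,"gripper": -0.2},{"x": 0,"y": 0,"z": 40,"spin": 0,"gripper": -0.2},{"x": 0,"y": 0,"z": 40,"spin": 0,"gripper": -0.2},{"x": 0,"y": 0,"z": 40,"spin": 0,"gripper": -0.2},{"x": 0,"y": 0,"z": 25,"spin": 0,"gripper": -0.2},{"x": 0,"y": 0,"z": 0,"spin": 0,"gripper": 0.3},{"x": 0,"y": 0,"z": 0,"spin": 0,"gripper": 0.5},{"x": 0,"y": 0,"z": 0,"spin": 0,"gripper": 0.6},{"x": 0,"y": 0,"z": 0,"spin": 0,"gripper": 0.75},{"x": 0,"y": 0,"z": 0,"spin": 0,"gripper": 0.9}]' --force 20

```text
time: 4.15
eef_pos: [0.5073, 0.2008, 0.066]
tcp_rot: [0.696, 0.718, 0.001, 0.0]
contact_force: [-2.9, 2.0, 1.7]
opening: 0.154
finger_force: 20.3
```

step_arm --commands '[{"x": -1.9,"y": 0,"z": -3.1,"spin": 0,"gripper": 0.9},{"x": -2.1,"y": 0,"z": -3.0,"spin": 0,"gripper": 0.9},{"x": -2.2,"y": 0,"z": -2.9,"spin": 0,"gripper": 0.9},{"x": -2.4,"y": 0,"z": -2.8,"spin": 0,"gripper": 0.9},{"x": -2.5,"y": 0,"z": -2.7,"spin": 0,"gripper": 0.9},{"x": -2.7,"y": 0,"z": -2.4,"spin": 0,"gripper": 0.9},{"x": -2.9,"y": 0,"z": -2.3,"spin": 0,"gripper": 0.9},{"x": -3,"y": 0,"z": -2.1,"spin": 0,"gripper": 0.9},{"x": -3.1,"y": 0,"z": -2,"spin": 0,"gripper": 0.9},{"x": -3.3,"y": 0,"z": -1.8,"spin": 0,"gripper": 0.9}]' --force 20

```text
time: 5.15
eef_pos: [0.5078, 0.1749, 0.0907]
tcp_rot: [0.696, 0.718, 0.001, -0.001]
contact_force: [-4.1, 6.6, 5.7]
opening: 0.157
finger_force: 20.5
```

Run:
```python
from h import *
s=get_state(); print(s["contact_force"],s["wrist_torque"])
c=read_camera("wrist"); d=read_camera("scene")
cv2.imwrite("pics/s2.png",np.hstack([cv2.resize(c["color"][100:440,150:490,::-1],(400,400)),cv2.resize(d["color"][250:370,220:340,::-1],(400,400),interpolation=3)]))
```

```text
[-4.09146905  6.5830392   5.67299875] [ 1.07727729  0.57658216 -0.00248624]
```

View pics/s2.png

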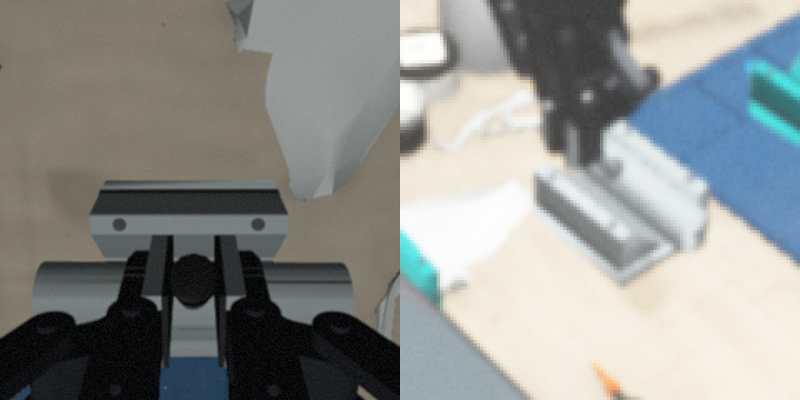

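The wrist crop shows the knob in the fingers, with the shaft possibly shifted toward -y. I'll check its position by depth.

```bash
cat >> h.py <<'E'
def wrist():
    s=get_state(); M=R.from_quat(s["tcp_rot"]).as_matrix(); p=np.array(s["eef_pos"])
    c=read_camera("wrist"); z=c["z_map"]; v,u=np.mgrid[0:480,0:640]; m=np.array(c["mount"])
    P=np.stack([(u-c["cx"])/c["fx"]*z,-(v-c["cy"])/c["fy"]*z,-z],-1)@m[:3,:3].T+m[:3,3]
    return P@M.T+p,z>0,c
def ends(W,ok):
    for lo,hi in((.442,.464),(.551,.574)):
        q=W[ok&(W[...,0]>lo)&(W[...,0]<hi)&(abs(W[...,1]-.1415)<.05)&(W[...,2]>.02)&(W[...,2]<.1)]
        h=[(round(b,3),round(float(np.median(q[abs(q[:,1]-b)<.002,2])),4)) for b in np.arange(.105,.18,.005) if (abs(q[:,1]-b)<.002).sum()>5]
        print(len(q),q[:,0].min() if len(q) else 0,q[:,0].max() if len(q) else 0,h)
E
python3 - <<'E'
from h import *
W,ok,c=wrist(); print("wrist"); ends(W,ok)
c=read_camera("top"); print("top"); ends(cloud(c),c["z_map"]>0)
c=read_camera("scene"); print("scene"); ends(cloud(c),c["z_map"]>0)
E
```

```text
wrist
1912 0.44370135019311663 0.4639997954028112 [(np.float64(0.13), 0.0504), (np.float64(0.135), 0.0509), (np.float64(0.14), 0.0501), (np.float64(0.145), 0.0467), (np.float64(0.15), 0.0388)]
2173 0.5510029912975295 0.5739189019489721 [(np.float64(0.135), 0.0508), (np.float64(0.14), 0.0506), (np.float64(0.145), 0.0487), (np.float64(0.15), 0.0418)]
top
50 0.4440225768324129 0.46376734606324543 [(np.float64(0.125), 0.0499), (np.float64(0.13), 0.0516)]
80 0.5512514458203638 0.5721420012361309 [(np.float64(0.13), 0.0478), (np.float64(0.135), 0.0516), (np.float64(0.14), 0.051), (np.float64(0.145), 0.0481)]
scene
200 0.44209256474735514 0.4639937313467398 [(np.float64(0.125), 0.0483), (np.float64(0.13), 0.049), (np.float64(0.135), 0.0496), (np.float64(0.14), 0.0496), (np.float64(0.145), 0.0446), (np.float64(0.15), 0.0416)]
2 0.5700384604668558 0.5706001553595569 []
```

The shaft has turned to about 33° of lean, but the grip has dragged it about 3 mm up the flank. I'll release so it settles, then finish by pushing with shut fingers from the +y side.

step_arm --commands '[{"x": 0,"y": 0,"z": 0,"spin": 0,"gripper": 0.5},{"x": 0,"y": 0,"z": 0,"spin": 0,"gripper": 0.4},{"x": 0,"y": 0,"z": 0,"spin": 0,"gripper": 0.4},{"x": 0,"y": 0,"z": -20,"spin": 0,"gripper": 0.4},{"x": 0,"y": 0,"z": -25,"spin": 0,"gripper": 0.4},{"x": 0,"y": 0,"z": -20,"spin": 0,"gripper": 0.4},{"x": 25,"y": 0,"z": 0,"spin": 0,"gripper": 1},{"x": 30,"y": 0,"z": 0,"spin": 0,"gripper": 1},{"x": 0,"y": 0,"z": 0,"spin": 0,"gripper": 1},{"x": 0,"y": 0,"z": 0,"spin": 0,"gripper": 1}]'

```text
time: 6.4
eef_pos: [0.5058, 0.229, 0.1542]
tcp_rot: [0.695, 0.719, -0.0, 0.0]
contact_force: [-0.7, 0.3, -0.5]
opening: -0.004
finger_force: 0.0
```

Run:
```python
from h import *
W,ok,c=wrist(); ends(W,ok)
t=read_camera("top");T=cloud(t)
for n,W,ok,C in(("w",W,ok,c["color"]),("t",T,t["z_map"]>0,t["color"])):
    k=(C.astype(int).max(-1)<80)&ok&(W[...,2]>.075)&(W[...,2]<.12)&(abs(W[...,0]-.507)<.014)&(W[...,1]>.12)&(W[...,1]<.21)
    print(n,k.sum(),np.median(W[k],0),np.percentile(W[k],[2,98],axis=0))
cv2.imwrite("pics/w3.png",c["color"][...,::-1])
```

```text
955 0.4436097206321886 0.46399137657463535 [(np.float64(0.135), 0.0469), (np.float64(0.14), 0.0472), (np.float64(0.145), 0.0458), (np.float64(0.15), 0.0414), (np.float64(0.155), 0.0349)]
1097 0.5510098930049413 0.5736972111808435 [(np.float64(0.14), 0.0473), (np.float64(0.145), 0.0472), (np.float64(0.15), 0.045), (np.float64(0.155), 0.0378)]
  return _methods._mean(a, axis=axis, dtype=dtype,
  ret = um.true_divide(
Traceback (most recent call last):
IndexError: index -1 is out of bounds for axis 0 with size 0
```

The shaft settled back in its groove (top at z≈0.047, y≈0.141). The picture was not saved because the knob mask was empty. Now I'll lower and push.

step_arm --commands '[{"x": 0,"y": 0,"z": 30,"spin": 0,"gripper": 1},{"x": 0,"y": 0,"z": 35,"spin": 0,"gripper": 1},{"x": -10,"y": 0,"z": 0,"spin": 0,"gripper": 1},{"x": -10,"y": 0,"z": 0,"spin": 0,"gripper": 1},{"x": -5,"y": 0,"z": 0,"spin": 0,"gripper": 1},{"x": -4,"y": 0,"z": -1.5,"spin": 0,"gripper": 1},{"x": -4,"y": 0,"z": -1.5,"spin": 0,"gripper": 1},{"x": -4,"y": 0,"z": -1.5,"spin": 0,"gripper": 1},{"x": -4,"y": 0,"z": -1.5,"spin": 0,"gripper": 1},{"x": -4,"y": 0,"z": -1.5,"spin": 0,"gripper": 1}]'

```text
time: 7.5
eef_pos: [0.5073, 0.184, 0.0973]
tcp_rot: [0.696, 0.718, 0.0, 0.0]
contact_force: [0.2, 0.3, -0.2]
opening: -0.0
finger_force: 0.0
```

Run:
```python
from h import *
W,ok,c=wrist(); ends(W,ok)
d=read_camera("scene")
cv2.imwrite("pics/s4.png",np.hstack([cv2.resize(c["color"][100:440,150:490,::-1],(400,400)),cv2.resize(d["color"][250:370,220:340,::-1],(400,400),interpolation=3)]))
```

```text
1861 0.44331759592151976 0.4639730098659133 [(np.float64(0.135), 0.0469), (np.float64(0.14), 0.0474), (np.float64(0.145), 0.046), (np.float64(0.15), 0.0413), (np.float64(0.155), 0.0343)]
2071 0.5510021965462503 0.5739116477792652 [(np.float64(0.14), 0.0474), (np.float64(0.145), 0.0472), (np.float64(0.15), 0.045), (np.float64(0.155), 0.0378)]
```

View pics/s4.png

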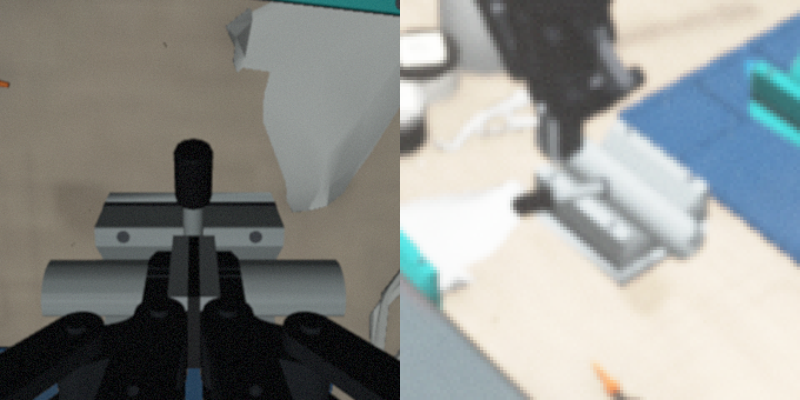

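The bar has fallen back: the knob at wrist-crop (193,175) is again on the +y side of the fingers, which stand above the bar without touching. I'll measure the lean.

Run:
```python
from h import *
s=get_state();W,ok,c=wrist();t=read_camera("top");d=read_camera("scene")
for n,W,ok,C in(("w",W,ok,c["color"]),("t",cloud(t),t["z_map"]>0,t["color"]),("s",cloud(d),d["z_map"]>0,d["color"])):
    k=(C.astype(int).max(-1)<80)&ok&(W[...,2]>.04)&(W[...,2]<.1)&(abs(W[...,0]-.507)<.014)&(W[...,1]>.19)&(W[...,1]<.235)
    if k.any(): print(n,k.sum(),np.median(W[k],0),np.percentile(W[k],[2,98],axis=0).round(4).tolist())
```

```text
w 2923 [0.50701311 0.19915206 0.06679784] [[0.4959, 0.1909, 0.0586], [0.5193, 0.2181, 0.0996]]
s 22 [0.50103756 0.20739064 0.06547254] [[0.4976, 0.1984, 0.0607], [0.504, 0.2161, 0.0698]]
```

The lean is back near 62°: the shaft rolled up the -y flank with the swing and rolled back when released. So I'll regrip and swing all the way to upright. There the flat faces the flank, and pressing down along the bar seats it before release.

step_arm --commands '[{"x": 5,"y": 0,"z": -15,"spin": 0,"gripper": 0.2},{"x": 14,"y": -0.5,"z": 0,"spin": 0,"gripper": 0.2},{"x": 0,"y": 0,"z": 0,"spin": 0,"gripper": 0.2},{"x": 0,"y": 0,"z": 20,"spin": 0,"gripper": 0.2},{"x": 0,"y": 0,"z": 20,"spin": 0,"gripper": 0.2},{"x": 0,"y": 0,"z": 11,"spin": 0,"gripper": 0.2},{"x": 0,"y": 0,"z": 0,"spin": 0,"gripper": 0.2},{"x": 0,"y": 0,"z": 0,"spin": 0,"gripper": 0.9},{"x": 0,"y": 0,"z": 0,"spin": 0,"gripper": 0.9},{"x": 0,"y": 0,"z": 0,"spin": 0,"gripper": 0.9}]' --force 20

```text
time: 8.75
eef_pos: [0.5067, 0.2033, 0.0618]
tcp_rot: [0.696, 0.718, 0.001, 0.0]
contact_force: [-0.3, 1.0, 1.1]
opening: 0.153
finger_force: 20.8
```

step_arm --commands '[{"x": -1.8,"y": 0,"z": -3.3,"spin": 0,"gripper": 0.9},{"x": -2.1,"y": 0,"z": -3.2,"spin": 0,"gripper": 0.9},{"x": -2.3,"y": 0,"z": -3.1,"spin": 0,"gripper": 0.9},{"x": -2.4,"y": 0,"z": -3.0,"spin": 0,"gripper": 0.9},{"x": -2.6,"y": 0,"z": -2.8,"spin": 0,"gripper": 0.9},{"x": -2.8,"y": 0,"z": -2.6,"spin": 0,"gripper": 0.9},{"x": -3.1,"y": 0,"z": -2.5,"spin": 0,"gripper": 0.9},{"x": -3.2,"y": 0,"z": -2.3,"spin": 0,"gripper": 0.9},{"x": -3.4,"y": 0,"z": -2.1,"spin": 0,"gripper": 0.9},{"x": -3.6,"y": 0,"z": -1.9,"spin": 0,"gripper": 0.9}]'

```text
time: 9.75
eef_pos: [0.5077, 0.1782, 0.0904]
tcp_rot: [0.697, 0.717, 0.003, -0.001]
contact_force: [-2.4, 10.5, 8.6]
opening: 0.152
finger_force: 20.7
```

Run:
```python
from h import *
W,ok,c=wrist(); ends(W,ok)
```

```text
1511 0.44369618569785274 0.463999348163252 [(np.float64(0.135), 0.0518), (np.float64(0.14), 0.0503), (np.float64(0.145), 0.0466), (np.float64(0.15), 0.0389)]
1827 0.5510011456267622 0.573962365729349 [(np.float64(0.14), 0.0511), (np.float64(0.145), 0.0494), (np.float64(0.15), 0.0422)]
```

step_arm --commands '[{"x": -3,"y": 0,"z": -3,"spin": 0,"gripper": 0.9},{"x": -3.5,"y": 0,"z": -2.5,"spin": 0,"gripper": 0.9},{"x": -3.8,"y": 0,"z": -1.8,"spin": 0,"gripper": 0.9},{"x": -4,"y": 0,"z": -1.2,"spin": 0,"gripper": 0.9},{"x": -4,"y": 0,"z": -0.6,"spin": 0,"gripper": 0.9},{"x": -4,"y": 0,"z": -0.3,"spin": 0,"gripper": 0.9},{"x": -4,"y": 0,"z": 0,"spin": 0,"gripper": 0.9},{"x": -4,"y": 0,"z": 0,"spin": 0,"gripper": 0.9},{"x": -4,"y": 0,"z": 0,"spin": 0,"gripper": 0.9},{"x": -3.7,"y": 0,"z": 0,"spin": 0,"gripper": 0.9}]'

```text
time: 10.8
eef_pos: [0.5101, 0.1381, 0.1002]
tcp_rot: [0.696, 0.718, 0.002, 0.002]
contact_force: [-0.9, 1.2, 0.2]
opening: 0.157
finger_force: 19.9
```

Run:
```python
from h import *
W,ok,c=wrist(); ends(W,ok)
d=read_camera("scene")
cv2.imwrite("pics/s5.png",np.hstack([cv2.resize(c["color"][100:440,150:490,::-1],(400,400)),cv2.resize(d["color"][250:370,220:340,::-1],(400,400),interpolation=3)]))
```

```text
2177 0.4445107060685858 0.46396869940176944 [(np.float64(0.12), 0.0419), (np.float64(0.125), 0.0458), (np.float64(0.13), 0.048), (np.float64(0.135), 0.0484), (np.float64(0.14), 0.0465), (np.float64(0.145), 0.0412)]
2615 0.5510052602766593 0.5739995914485042 [(np.float64(0.125), 0.0419), (np.float64(0.13), 0.0454), (np.float64(0.135), 0.0472), (np.float64(0.14), 0.0473), (np.float64(0.145), 0.0453), (np.float64(0.15), 0.0392)]
```

View pics/s5.png

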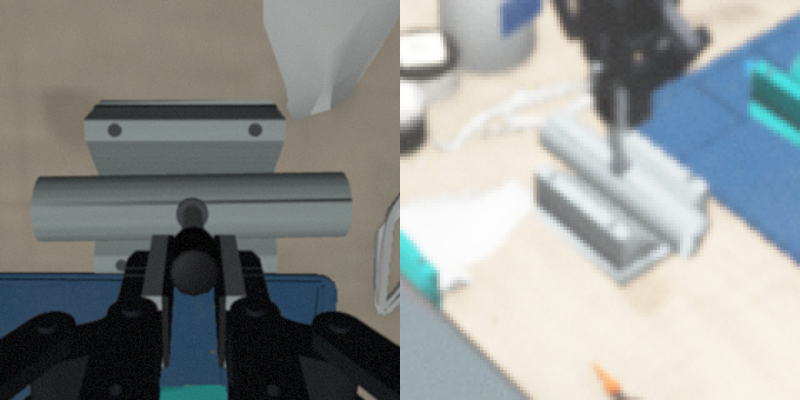

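The bar is nearly upright and the shaft sits about 3 mm up the -y flank. I'll press down along the bar and slightly toward +y.

step_arm --commands '[{"x": 0.5,"y": 0,"z": 1,"spin": 0,"gripper": 0.9},{"x": 0.5,"y": 0,"z": 1,"spin": 0,"gripper": 0.9},{"x": 0.5,"y": 0,"z": 1,"spin": 0,"gripper": 0.9},{"x": 0.5,"y": 0,"z": 1,"spin": 0,"gripper": 0.9},{"x": 0,"y": 0,"z": 1,"spin": 0,"gripper": 0.9},{"x": 0,"y": 0,"z": 0,"spin": 0,"gripper": 0.9},{"x": 0,"y": 0,"z": 0,"spin": 0,"gripper": 0.9},{"x": 0,"y": 0,"z": 0,"spin": 0,"gripper": 0.9},{"x": 0,"y": 0,"z": 0,"spin": 0,"gripper": 0.9},{"x": 0,"y": 0,"z": 0,"spin": 0,"gripper": 0.9}]'

```text
time: 11.9
eef_pos: [0.5091, 0.1399, 0.0969]
tcp_rot: [0.696, 0.718, -0.0, 0.0]
contact_force: [-9.6, 0.4, 24.5]
opening: 0.154
finger_force: 21.7
```

Run:
```python
from h import *
W,ok,c=wrist(); ends(W,ok)
```

```text
2320 0.44366124771066834 0.463969054567209 [(np.float64(0.125), 0.0403), (np.float64(0.13), 0.0437), (np.float64(0.135), 0.0453), (np.float64(0.14), 0.045), (np.float64(0.145), 0.0425), (np.float64(0.15), 0.0358)]
2601 0.5510043537999029 0.5739981184771384 [(np.float64(0.13), 0.0411), (np.float64(0.135), 0.0438), (np.float64(0.14), 0.0446), (np.float64(0.145), 0.0437), (np.float64(0.15), 0.0401), (np.float64(0.155), 0.0323)]
```

The shaft top is now at about 0.045, which means the flat is seated. I'll ease off, open and retreat.

step_arm --commands '[{"x": 0,"y": 0,"z": -1,"spin": 0,"gripper": 0.9},{"x": 0,"y": 0,"z": 0,"spin": 0,"gripper": 0.6},{"x": 0,"y": 0,"z": 0,"spin": 0,"gripper": 0.4},{"x": 0,"y": 0,"z": 0,"spin": 0,"gripper": 0.2},{"x": 0,"y": 0,"z": 0,"spin": 0,"gripper": 0.2},{"x": 0,"y": 0,"z": -15,"spin": 0,"gripper": 0.2},{"x": 0,"y": 0,"z": -30,"spin": 0,"gripper": 0.2},{"x": 0,"y": 0,"z": -40,"spin": 0,"gripper": 0.2},{"x": 0,"y": 0,"z": -40,"spin": 0,"gripper": 0.2},{"x": 0,"y": 0,"z": 0,"spin": 0,"gripper": 0.2}]'

```text
time: 12.95
eef_pos: [0.512, 0.1402, 0.2265]
tcp_rot: [0.696, 0.718, 0.005, 0.005]
contact_force: [0.9, 0.2, 0.1]
opening: 0.398
finger_force: 0.0
```

Run:
```python
from h import *
W,ok,c=wrist(); ends(W,ok)
d=read_camera("scene"); S=cloud(d)
for n,W,ok,C in(("w",W,ok,c["color"]),("s",S,d["z_map"]>0,d["color"])):
    k=(C.astype(int).max(-1)<80)&ok&(W[...,2]>.085)&(W[...,2]<.12)&(abs(W[...,0]-.508)<.02)&(abs(W[...,1]-.14)<.04)
    if k.any(): print(n,k.sum(),np.median(W[k],0),np.percentile(W[k],[2,98],axis=0).round(4).tolist())
cv2.imwrite("pics/s6.png",np.hstack([cv2.resize(c["color"][100:440,150:490,::-1],(400,400)),cv2.resize(d["color"][250:370,220:340,::-1],(400,400),interpolation=3)]))
```

```text
898 0.4437321414007477 0.4639618578858074 [(np.float64(0.125), 0.0398), (np.float64(0.13), 0.0434), (np.float64(0.135), 0.0448), (np.float64(0.14), 0.0444), (np.float64(0.145), 0.0418), (np.float64(0.15), 0.0356)]
1019 0.5510077849787937 0.5739730376571611 [(np.float64(0.13), 0.0413), (np.float64(0.135), 0.0441), (np.float64(0.14), 0.045), (np.float64(0.145), 0.0438), (np.float64(0.15), 0.0401), (np.float64(0.155), 0.0325)]
w 440 [0.50860151 0.15139434 0.11165637] [[0.5026, 0.1448, 0.094], [0.5144, 0.1565, 0.1136]]
s 36 [0.5026239  0.15173528 0.1063003 ] [[0.5005, 0.1457, 0.0953], [0.5052, 0.1557, 0.115]]
```

View pics/s6.png

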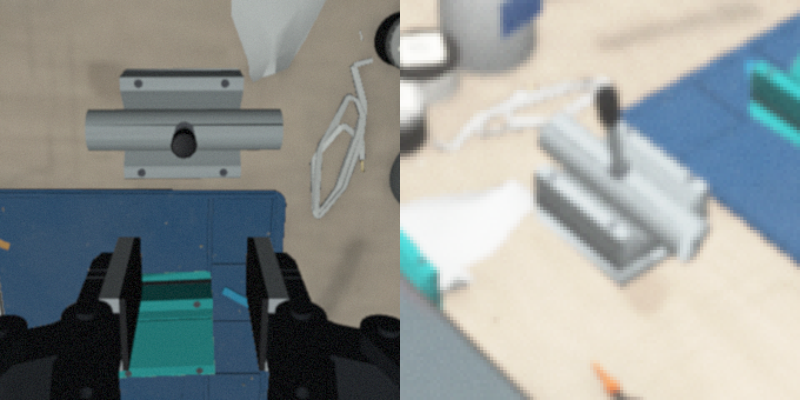

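The flat looks seated (shaft top down 3.4 mm), but the knob top reads about 12 mm to +y, or roughly 9° of lean. I'll re-measure with everything at rest.

Run:
```python
from h import *
W,ok,c=wrist(); t=read_camera("top"); d=read_camera("scene")
for n,W,ok,C in(("w",W,ok,c["color"]),("t",cloud(t),t["z_map"]>0,t["color"]),("s",cloud(d),d["z_map"]>0,d["color"])):
    k=(C.astype(int).max(-1)<80)&ok&(W[...,2]>.08)&(W[...,2]<.125)&(abs(W[...,0]-.508)<.02)&(abs(W[...,1]-.14)<.04)
    if k.any(): print(n,k.sum(),np.median(W[k],0).round(4),np.percentile(W[k],[2,98],axis=0).round(4).tolist())
    top=k&(W[...,2]>.108)
    if top.any(): print("  topface",top.sum(),W[top].mean(0).round(4))
    b=ok&(abs(W[...,0]-.508)<.035)&(W[...,2]>.028)&(W[...,2]<.06)&(abs(W[...,1]-.14)<.05)&((abs(W[...,1]-.14)>.028))
    if b.any(): print("  block y",np.percentile(W[b][:,1],[1,99]))
```

```text
w 467 [0.5086 0.1515 0.1118] [[0.5027, 0.1446, 0.0929], [0.5146, 0.1565, 0.1134]]
  topface 407 [0.5085 0.1507 0.1119]
  block y [0.10485419 0.17635509]
  block y [0.10370863 0.10525404]
s 37 [0.5032 0.1512 0.1059] [[0.499, 0.1474, 0.0944], [0.5062, 0.1549, 0.1156]]
  topface 14 [0.5038 0.1518 0.1122]
  block y [0.10238509 0.17658013]
```

Lean is about 9.5°, which is too close to the 12° limit. I'll nudge the knob at high leverage with shut fingers from the +y side.

step_arm --commands '[{"x": 25,"y": -3.5,"z": 0,"spin": 0,"gripper": 1},{"x": 25,"y": 0,"z": 0,"spin": 0,"gripper": 1},{"x": 0,"y": 0,"z": 20,"spin": 0,"gripper": 1},{"x": 0,"y": 0,"z": 40,"spin": 0,"gripper": 1},{"x": 0,"y": 0,"z": 40,"spin": 0,"gripper": 1},{"x": 0,"y": 0,"z": 25,"spin": 0,"gripper": 1},{"x": -8,"y": 0,"z": 0,"spin": 0,"gripper": 1},{"x": -8,"y": 0,"z": 0,"spin": 0,"gripper": 1},{"x": -3,"y": 0,"z": 0,"spin": 0,"gripper": 1},{"x": 0,"y": 0,"z": 0,"spin": 0,"gripper": 1}]'

```text
time: 14.2
eef_pos: [0.5051, 0.1702, 0.0952]
tcp_rot: [0.696, 0.718, 0.001, 0.001]
contact_force: [0.1, 1.1, -1.2]
opening: -0.003
finger_force: 0.0
```

step_arm --commands '[{"x": -2,"y": 0,"z": 0,"spin": 0,"gripper": 1},{"x": -2,"y": 0,"z": 0,"spin": 0,"gripper": 1},{"x": -2,"y": 0,"z": 0,"spin": 0,"gripper": 1},{"x": -2,"y": 0,"z": 0,"spin": 0,"gripper": 1},{"x": -2,"y": 0,"z": 0,"spin": 0,"gripper": 1},{"x": -2,"y": 0,"z": 0,"spin": 0,"gripper": 1},{"x": -2,"y": 0,"z": 0,"spin": 0,"gripper": 1},{"x": 0,"y": 0,"z": 0,"spin": 0,"gripper": 1},{"x": 0,"y": 0,"z": 0,"spin": 0,"gripper": 1},{"x": 0,"y": 0,"z": 0,"spin": 0,"gripper": 1}]'

```text
time: 15.2
eef_pos: [0.5041, 0.1568, 0.0931]
tcp_rot: [0.696, 0.718, -0.0, -0.0]
contact_force: [0.3, 0.1, -0.0]
opening: 0.005
finger_force: 0.0
```

```bash
cat > m.py <<'E'
from h import *
W,ok,c=wrist(); ends(W,ok); d=read_camera("scene"); t=read_camera("top")
for n,W,ok,C in(("w",W,ok,c["color"]),("t",cloud(t),t["z_map"]>0,t["color"]),("s",cloud(d),d["z_map"]>0,d["color"])):
    k=(C.astype(int).max(-1)<80)&ok&(W[...,2]>.108)&(W[...,2]<.118)&(abs(W[...,0]-.508)<.015)&(abs(W[...,1]-.14)<.025)
    if k.any(): print(n,k.sum(),W[k].mean(0).round(4),W[k].min(0).round(4),W[k].max(0).round(4))
E
python3 m.py
```

```text
2264 0.4434384094490705 0.4639969595124328 [(np.float64(0.125), 0.0402), (np.float64(0.13), 0.0429), (np.float64(0.135), 0.0439), (np.float64(0.14), 0.043), (np.float64(0.145), 0.0398), (np.float64(0.15), 0.0322)]
2554 0.5510002206400414 0.5739855097871783 [(np.float64(0.13), 0.0411), (np.float64(0.135), 0.0435), (np.float64(0.14), 0.0439), (np.float64(0.145), 0.0423), (np.float64(0.15), 0.0375), (np.float64(0.155), 0.0318)]
w 977 [0.505  0.1509 0.1139] [0.493  0.1306 0.108 ] [0.5177 0.165  0.118 ]
s 1 [0.4942 0.163  0.1171] [0.4942 0.163  0.1171] [0.4942 0.163  0.1171]
```

The shaft dropped another ~1 mm, so it moved into its seat, and there is no remaining contact force. I'll retreat and check.

step_arm --commands '[{"x": 10,"y": 0,"z": 0,"spin": 0,"gripper": 1},{"x": 20,"y": 0,"z": 0,"spin": 0,"gripper": 1},{"x": 10,"y": 0,"z": -10,"spin": 0,"gripper": 1},{"x": 0,"y": 0,"z": -40,"spin": 0,"gripper": 1},{"x": 0,"y": 0,"z": -45,"spin": 0,"gripper": 1},{"x": 0,"y": 0,"z": -40,"spin": 0,"gripper": 1},{"x": -30,"y": 0,"z": 0,"spin": 0,"gripper": 0.2},{"x": -30,"y": 0,"z": 0,"spin": 0,"gripper": 0.2},{"x": 0,"y": 0,"z": 0,"spin": 0,"gripper": 0.2},{"x": 0,"y": 0,"z": 0,"spin": 0,"gripper": 0.2}]'

```text
time: 16.35
eef_pos: [0.5048, 0.1369, 0.2287]
tcp_rot: [0.696, 0.718, 0.0, 0.0]
contact_force: [-1.2, 0.7, -1.0]
opening: 0.396
finger_force: 0.0
```

```bash
python3 m.py; python3 -c "
from h import *
s=get_state();print(s['time'],s['contact_force'])"
```

```text
892 0.4438412653377246 0.4639787864795316 [(np.float64(0.125), 0.0397), (np.float64(0.13), 0.0429), (np.float64(0.135), 0.044), (np.float64(0.14), 0.043), (np.float64(0.145), 0.0397), (np.float64(0.15), 0.0329)]
1017 0.5510120322807567 0.573974441151405 [(np.float64(0.125), 0.0356), (np.float64(0.13), 0.0411), (np.float64(0.135), 0.0435), (np.float64(0.14), 0.0439), (np.float64(0.145), 0.0422), (np.float64(0.15), 0.0376)]
w 370 [0.509  0.1378 0.1117] [0.5025 0.1307 0.108 ] [0.5157 0.1439 0.1137]
s 14 [0.504  0.14   0.1123] [0.5006 0.1372 0.1086] [0.5097 0.143  0.1157]
16.5 [-0.07437941  0.02939663  0.15768266]
```

The knob top is now at y=0.1378 over the axis at about 0.137, so the bar is upright. The axis is about 30 mm above the block's underside and the arm is clear, so I'm handing in.

```bash
python3 -c "
from plant import *
print(sign_off())"
```

```text
the job is handed in; nothing more can be done
None
```

The thicker shaft is rolled onto its flat with its bar upright (within about 1° by camera), the gripper is clear, I never moved near the thinner shaft, and the job was handed in at about 16.5 s; sign-off gave no verdict.

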